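Third hand at the knife riveting fixture

ROBOT

A 6-joint arm with a two-finger parallel gripper is mounted at the origin on the work surface. World frame = base frame: x ahead of the robot, y to its left, z up, the work surface at z = 0. Lengths are in m, angles in rad, forces in N, time in s.
With the tool pointing down it reaches from about 0.325 to 0.775 m from the base axis. Payload 5.5 kg.
Tool frame: the origin (TCP) lies between the finger pads; the fingertips stand 19 mm ahead of it and the grasp point (between the pads) is the TCP; z points along the fingers, y is the line along which they close (so a half turn about z gives the same grasp; the last joint's range is limited). The gripper opens to 85 mm and grips with 20 to 120 N. Pads are 22 mm wide; open, the fingers measure 114 mm over their backs; the gripper's body (76 mm by 85 mm) begins 54 mm behind the grasp point. The pads swing forward as they close: fully open they stand 13 mm farther back than shut.
Start: joints at [1.051, 0.091, 1.231, -0, 1.82, -0.057], TCP at [0.268, 0.537, 0.25] pointing down, gripper open.
Joint ranges: [-2.87, 2.87], [-0.86, 2.18], [0.17, 2.46], [-1.51, 4.65], [0.06, 2.69], [-2.65, 2.65]. Speed limits (rad/s): [2.57, 2.57, 3.01, 3.14, 3.14, 3.14].

INTERFACE

Orientations are given as a rotation vector (axis times angle).
In Python, from bench import * gives the robot as it stands. Calls block until the motion is done:
- reach(position, orientation): joint-space move of the TCP to a pose.
- servo_line(position, rotation=None, vel=0.15, f_stop=None): straight line of the TCP; rotation=None keeps the orientation; vel is the mean speed in m/s. With f_stop (N) it stops when the force on the tool has changed by that much, and returns True; else False.
- set_joints(angles): joint-space move.
- move_gripper(opening, effort=None): finger opening in m; effort is the grip in N (None keeps the last); returns when the fingers have stopped.
- hold(seconds).
- solve_ik(position, orientation): joint angles nearest the present ones, or None.
- grab_frame(name): name is "scene" or "top" or "wrist"; returns a dict with "color" (420x560x3 uint8, blue, green, red), "fx", "fy", "cx", "cy" (pixels), "k1" (the pictures are not rectified: a ray, as slopes to the right and down, at radius r is drawn at 1 + k1 r^2 times it, then the intrinsics apply), "world_to_cam" (4x4, takes a point from world to camera coordinates); the wrist camera has in their place "tool_from_camera" (4x4, takes a point from camera to tool coordinates, whose origin is the TCP and whose axes are the flange's). Camera axes: x right, y up, looking along -z (the intrinsics and any distortion apply to the point x, -y, -z); pixel columns grow to the right and rows downward; lengths in m; the calibration is good to about 2 mm. A picture is of the moment at which its call begins: read the wrist's pose just before it. There is no depth.
A pose or a line that the arm cannot do raises IKError and nothing moves.
- hand_in(): hands the job in; it is judged then, once.
Readings, each from a call of its own:
- current_time_s(): time.
- current_joint_positions(): joint angles.
- current_dq(): joint speeds.
- current_joint_torque(): joint torques, N m.
- current_ee_pos(): TCP position.
- current_tcp_rot(): TCP orientation.
- current_contact_force(): force on the tool from outside, world axes, zero at the start.
- current_torque(): the same for the moment, N m.
- current_grip_width(): finger opening in m.
- current_grip_force(): force on a finger pad.
Only numpy, scipy, OpenCV 4.12 (cv2) and the standard library are available. Lean on these libraries where they do the work, as an engineer would, in place of code of your own. Each camera call takes 0.05 s, during which the arm holds its last target. There are 200 camera calls.

TASK

A kitchen knife is clamped flat in the riveting fixture with its lower handle scale already under the tang. Take the matching loose scale (the longer of the two lying on the bench), lay it flat on the tang with its square end towards the bolster and its sides and tail in line with the scale beneath, bring it gently up against the bolster without ramming it, and keep it pressed there, no gap, with a steady push of about 10 N so that I can set the rivets. Finish while you are still holding and pushing it like that; do not let go, and leave everything else on the bench where it is.

Things in the scene. Friction and masses are not known exactly. Their poses are not given: they have to be found in the camera images.
- scale: The loose dark-wood handle scale to fit: 116 mm long, 28 mm wide, 11 mm thick, 30 to 55 g, flat below, three dark holes in a row; one end square, the other (tail) a half round of 14 mm radius; long sides straight and parallel. Origin: centre of the flat underside; +y to the square end, z up. Lies flat on the bench, flat face down, square end roughly to world +y (within 0.45 rad).
- scale_front (a point): Middle of the lower edge of the loose scale's square end (58 mm along +y from its origin, at the flat underside).
- scale_tail (a point): Tip of the loose scale's round tail, at the flat underside (58 mm along -y from its origin).
- fixture: Grey steel riveting fixture bolted to the bench, base plate 110 x 275 x 12 mm, carrying the knife flat. Origin: on the bench straight below the middle of the bolster's rear face; +y along the knife to the blade's tip (world +y within 0.3 rad), x across, z up. A toggle clamp 70 mm high holds the 186 mm blade, 66 to 110 mm along +y. It does not give.
- tang_mid (a point): Middle of where the scale goes, on the tang's upper face: 58 mm along the fixture's -y from bolster_face, 40 mm above the bench; the scale's origin ends up here. The tang is ground steel, 20 mm wide, 3.5 mm thick, 114 mm long (friction about 0.25: pressing down takes up part of the push); the fixed lower scale under it is 28 x 116 x 11 mm, on a 22 mm bar. Nothing else stands there.
- bolster_face (a point): Middle of the bolster's rear face, at the height of the tang's upper face (40 mm above the bench); axes as the fixture's. The face is upright and looks to the fixture's -y. On the seated scale scale_front is here, and its length runs along the fixture's y.
- bolster: The knife's steel bolster, fixed: 22 mm wide (x), 12 mm long (y, from 0 to +12 mm), 21.5 mm high, standing 9 mm above the tang. Rigid steel. Origin: middle of its rear face, 38.25 mm above the bench.
- short_scale: A shorter, narrower handle scale of the same wood for another knife: 88 x 22 x 9 mm, two holes, same shape. Leave it. Origin: centre of its underside.
- blank: Octagonal light-wood handle blank with a black ferrule, lying: 132 mm long, 23 mm across. Leave it. Origin: underside.
- rivet_tin: Low round open tin with brass rivets, 68 mm across, 22 mm high. Leave it. Origin: centre of its underside.
- hammer: Hammer, 260 mm, lying beyond the fixture. Leave it.
- square: Steel try square lying flat, stock 100 x 18 x 14 mm along its y, blade 130 mm. Leave it.
- glue: Low white glue jar with a black lid, 50 mm across, 55 mm tall, beyond the fixture's tail. Leave it. Origin: centre of its underside.
Not all that is in view belongs to the job. Leave any blue or yellow look-alike of the scale alone.

How it is judged:
At the end, for the whole second after the job is handed in: Through the last second the scale lies flat on the tang (ends within 2 mm in height), right way round, square end on the bolster, both ends within 3.5 mm sideways of the knife's centre line, within 0.05 rad, still, in the fingers, and pressed on the bolster with 5 to 16 N (contact force between scale and bolster between 5 and 16 N and contact force between the fingers and scale above 3 N and y of scale_front in the frame of bolster_face above -0.002 m and x of scale_front in the frame of bolster_face between -0.0035 and 0.0035 m and x of scale_tail in the frame of bolster_face between -0.0035 and 0.0035 m and y of scale_tail in the frame of bolster_face below -0.11 m and z of scale_front in the frame of bolster_face between -0.002 and 0.002 m and z of scale_tail in the frame of bolster_face between -0.002 and 0.002 m and angle between the y axis of scale and the y axis of bolster_face, either way round below 0.05 rad and angle between scale's own z axis and vertical below 0.05 rad and linear speed of scale below 0.02 m/s); the arm keeps its last pose, push and grip.
It fails at once if the scale is rammed against the bolster (over 40 N) (contact force between scale and bolster above 40 N).
It fails at once if something else on the bench is pushed more than 20 mm from its place (distance of any of short_scale, blank, rivet_tin, hammer, square, glue from where it was at the start of the episode above 0.02 m).
It also fails if it takes over 38 s, if anything falls off the work surface, if the arm or the gripper's body presses on something with over 40 N, if the wrist force passes 120 N, or if a joint passes its speed limit or range.

## Working session

There is one attempt and no reset: what is moved stays moved. The work goes in short steps, each a Python script; the robot and the scene stay as the last script left them, time stands still between calls to the robot, and variables do not carry over. Pictures are saved under pics/ and viewed, at most 10 in all, crops included, and the job is handed in when it is done.

```bash
ls; mkdir -p pics; python3 - <<'E'
from bench import *
import cv2,numpy as np
for n in ("scene","top","wrist"):
    f=grab_frame(n); cv2.imwrite(f"pics/{n}0.png",f["color"]); np.save(f"pics/{n}0.npy",f,allow_pickle=True)
    print(n,{k:(np.round(v,3).tolist() if not isinstance(v,float) else v) for k,v in f.items() if k!="color"})
a=cv2.imread("pics/scene0.png");b=cv2.imread("pics/top0.png")
cv2.imwrite("pics/top0b.png",cv2.resize(b,(800,600),interpolation=cv2.INTER_CUBIC))
print(current_time_s(),current_ee_pos(),current_tcp_rot())
E
```

```text
pics
scene {'fx': 399.37001168291323, 'fy': 399.37001168291323, 'cx': 276.92680515297667, 'cy': 206.91289855923313, 'k1': -0.08471625421634625, 'world_to_cam': [[-0.877, 0.48, -0.0, 0.612], [-0.296, -0.54, 0.788, 0.033], [0.378, 0.691, 0.616, -1.359], [0.0, 0.0, 0.0, 1.0]]}
top {'fx': 381.0215086759353, 'fy': 381.0215086759353, 'cx': 280.40298035772923, 'cy': 209.67638291767793, 'k1': -0.033897682298737464, 'world_to_cam': [[0.028, -0.999, -0.025, -0.192], [0.985, 0.023, 0.17, -0.597], [-0.17, -0.029, 0.985, -1.017], [0.0, 0.0, 0.0, 1.0]]}
wrist {'fx': 371.79683292323404, 'fy': 371.79683292323404, 'cx': 280.501903021443, 'cy': 210.18440528968003, 'k1': -0.013908038950753685, 'tool_from_camera': [[-0.0, 0.961, 0.277, 0.071], [1.0, 0.0, 0.0, 0.0], [0.0, 0.277, -0.961, -0.123], [0.0, 0.0, 0.0, 1.0]]}
0.15 [0.26778216 0.53671874 0.24938138] [-7.20356661e-01 -3.05743445e+00  2.36665876e-03]
```

View pics/top0b.png

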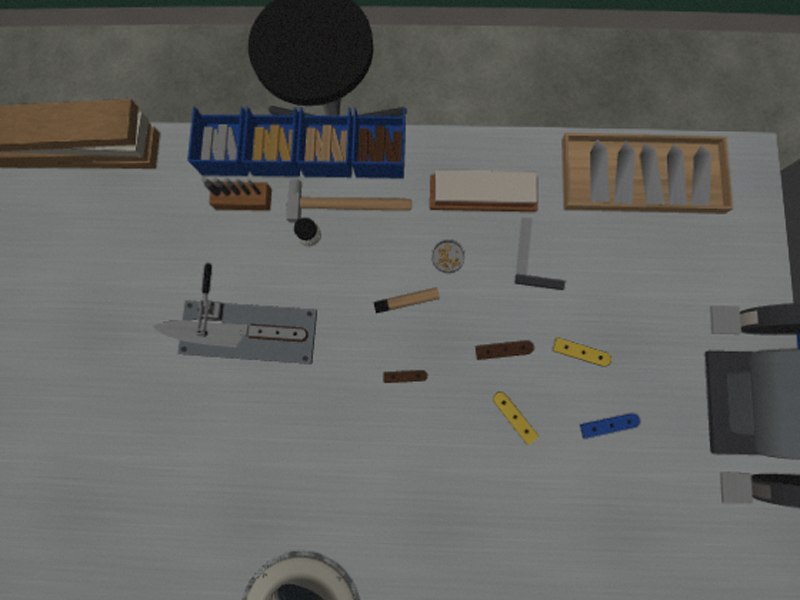

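View pics/scene0.png

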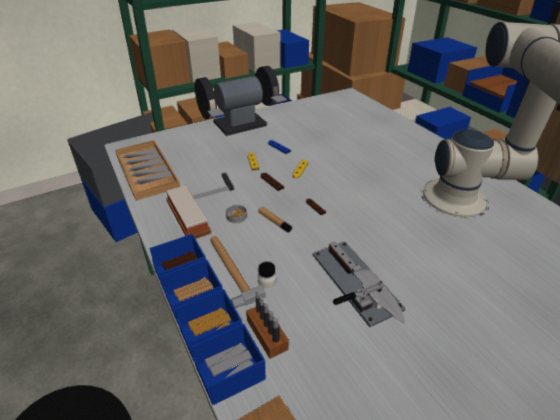

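Candidates in the top view (800 px enlargement): long brown (505,349), short brown (405,376), yellow (582,351) and (515,417), and blue (610,425). The long brown one with three holes fits, because the other brown one is shorter and has two. The fixture's bolster is at about (247,331), with the tail towards (308,333). Next come a coarse triangulation and close wrist views.

```bash
cat > h.py <<'E'
from bench import *
import cv2,numpy as np
from scipy.spatial.transform import Rotation as R
def cam(f,T=None):
    if "world_to_cam" in f: return np.linalg.inv(f["world_to_cam"])
    return T@f["tool_from_camera"]
def tool():
    T=np.eye(4);T[:3,:3]=R.from_rotvec(current_tcp_rot()).as_matrix();T[:3,3]=current_ee_pos();return T
def ray(f,C,uv):
    K=np.array([[f["fx"],0,f["cx"]],[0,f["fy"],f["cy"]],[0,0,1.]])
    x,y=cv2.undistortPoints(np.array([[uv]],float),K,np.array([f["k1"],0,0,0.]))[0,0]
    d=C[:3,:3]@np.array([x,-y,-1]);return C[:3,3],d/np.linalg.norm(d)
def onz(f,C,uv,z):
    o,d=ray(f,C,uv);return o+d*(z-o[2])/d[2]
def tri(rs):
    A=sum(np.eye(3)-np.outer(d,d) for o,d in rs);b=sum((np.eye(3)-np.outer(d,d))@o for o,d in rs)
    p=np.linalg.solve(A,b);return p,max(np.linalg.norm(np.cross(p-o,d)) for o,d in rs)
def down(yaw):  # tool z down, tool y axis at heading `yaw` (world)
    y=np.array([np.cos(yaw),np.sin(yaw),0]);z=np.array([0,0,-1.]);return R.from_matrix(np.c_[np.cross(y,z),y,z]).as_rotvec()
def snap(name):
    T=tool();f=grab_frame("wrist");f["C"]=cam(f,T);np.save(f"pics/{name}.npy",f,allow_pickle=True);cv2.imwrite(f"pics/{name}.png",f["color"]);return f
def load(name): return np.load(f"pics/{name}.npy",allow_pickle=True).item()
E
python3 - <<'E'
from h import *
t=load("top0");s=load("scene0")
for n,a,b in [("front",(333,246.5),(283,187)),("tail",(374.5,243),(262,175)),("bolster",(173,232),(357,269)),("ltail",(215.6,233),(331,244))]:
    print(n,tri([ray(t,cam(t),a),ray(s,cam(s),b)]),onz(t,cam(t),a,0.01))
print(np.round(tool(),3))
E
```

```text
front (array([ 0.50119065, -0.3249738 ,  0.01257351]), np.float64(0.0046869870549648305)) [ 0.50525145 -0.32798076  0.01      ]
tail (array([ 0.51774423, -0.44783618, -0.00398863]), np.float64(0.0019005989244636702)) [ 0.51808105 -0.44588752  0.01      ]
bolster (array([0.53016836, 0.1276051 , 0.03749843]), np.float64(0.002773370319564808)) [0.53518954 0.13444193 0.01      ]
ltail (array([0.53066599, 0.00804882, 0.02961355]), np.float64(0.0034655155177441537)) [0.53547719 0.00984827 0.01      ]
[[-0.895  0.446 -0.001  0.268]
 [ 0.446  0.895 -0.001  0.537]
 [ 0.    -0.002 -1.     0.249]
 [ 0.     0.     0.     1.   ]]
```

```bash
python3 - <<'E'
from h import *
reach([0.53,0.05,0.16],down(0)); hold(0.2); a=snap("fa"); print(current_time_s())
servo_line([0.53,0.12,0.16],vel=0.2); hold(0.2); b=snap("fb"); print(current_time_s())
reach([0.511,-0.365,0.13],down(0.1)); hold(0.2); c=snap("sa"); print(current_time_s())
servo_line([0.511,-0.425,0.13],vel=0.2); hold(0.2); d=snap("sb"); print(current_time_s(),current_joint_positions())
cv2.imwrite("pics/f2.png",np.hstack([cv2.resize(x["color"][:,80:480],(400,420)) for x in (a,b)]))
cv2.imwrite("pics/s2.png",np.hstack([cv2.resize(x["color"][:,80:480],(400,420)) for x in (c,d)]))
E
```

```text
2.4167
3.1667
5.1917
5.8917 [-7.43831943e-01  2.72354837e-01  1.24006150e+00  1.67680501e-04
  1.62902433e+00 -8.44839495e-01]
```

View pics/f2.png

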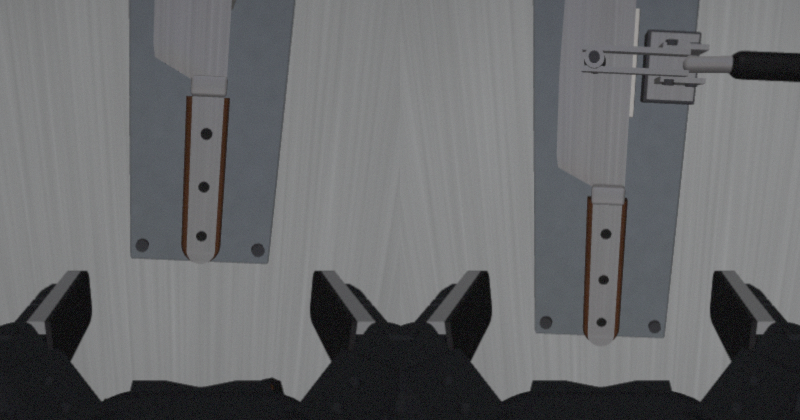

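View pics/s2.png

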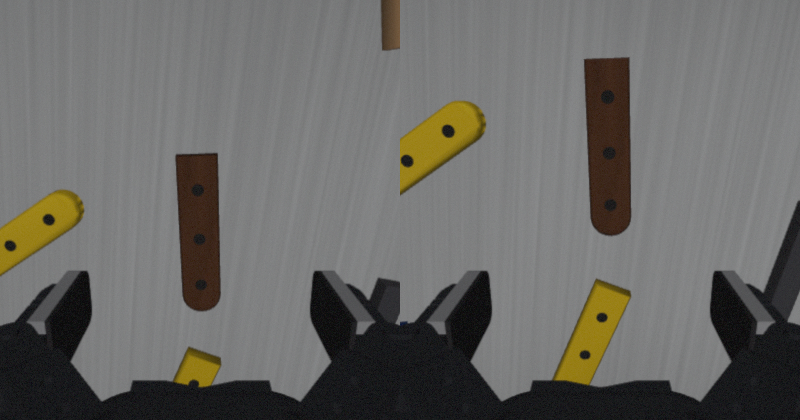

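The left half is the first view, the right half the second. The fixture views show the bolster's rear at about (208,96) and (607,203), with the tang's tail at (201,262) and (600,345). The scale views show the dark three-holed scale with its square end at (197,154) and (607,58) and its tail at (201,310) and (610,235). I'll enlarge these.

```bash
python3 - <<'E'
from h import *
def crop(n,c,r,w=80,h=200,k=3):
    im=cv2.resize(load(n)["color"][r:r+h,c:c+w],None,fx=k,fy=k,interpolation=cv2.INTER_CUBIC)
    for i in range(0,h,20): cv2.line(im,(0,i*k),(6,i*k),(0,255,255),1); cv2.putText(im,str(r+i),(8,i*k+10),0,.33,(0,255,255),1)
    for i in range(0,w,10): cv2.line(im,(i*k,h*k-6),(i*k,h*k),(0,255,255),1); (i%20==0) and cv2.putText(im,str(c+i),(i*k,h*k-10),0,.33,(0,255,255),1)
    return np.clip(im*1.4,0,255).astype(np.uint8)
cv2.imwrite("pics/fc.png",np.hstack([crop("fa",240,70,120),crop("fb",240,170,120)]))
cv2.imwrite("pics/sc.png",np.hstack([crop("sa",240,130,120),crop("sb",240,42,120)]))
E
```

```text
(no output)
```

View pics/fc.png

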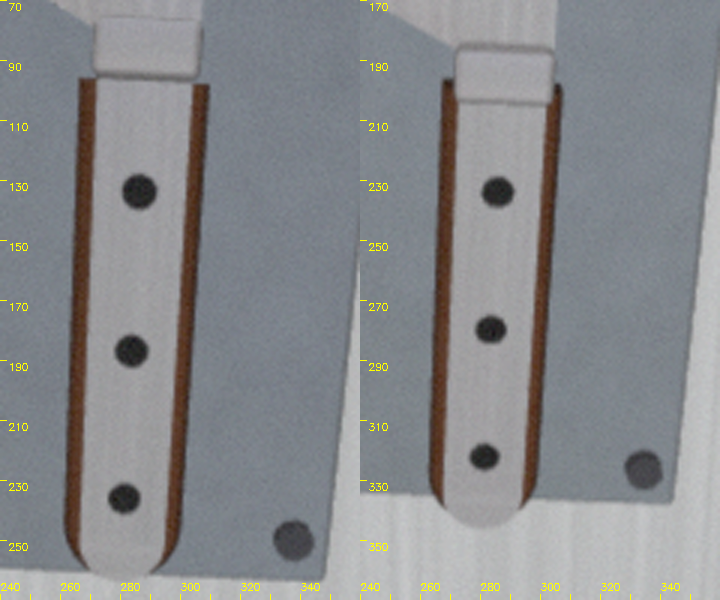

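View pics/sc.png

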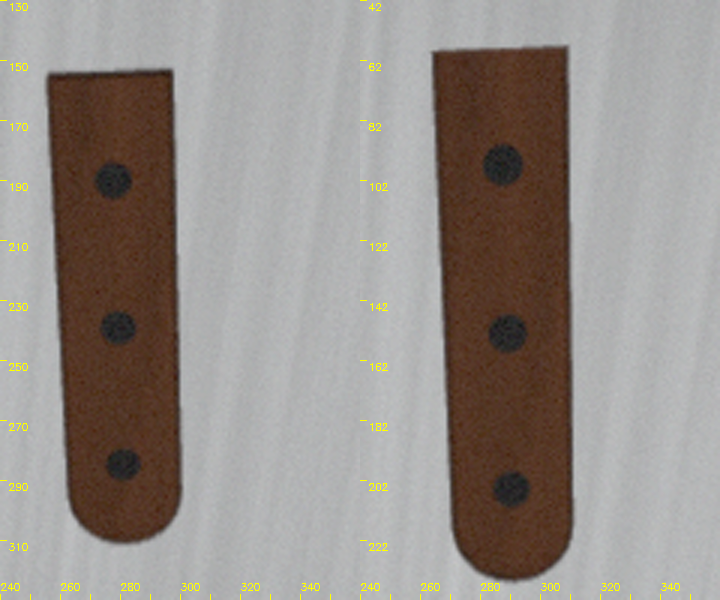

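Enlarged, the candidate is confirmed: dark wood, three holes, square end up, no blue or yellow. Now I'll triangulate the holes, ends and edges.

```bash
python3 - <<'E'
from h import *
F={k:load(k) for k in("fa","fb","sa","sb")}
def P(n,c,r,p): return ray(F[n],F[n]["C"],(c+(p[0]+.5)/3-.5,r+(p[1]+.5)/3-.5))
def go(l,na,ra,nb,rb):
    o={}
    for k,a,b in l:
        p,e=tri([P(na,240,ra,a),P(nb,240,rb,b)]);o[k]=p;print(k,np.round(p*1e3,1),"res",round(e*1e3,2))
    return o
f=go([("h1",(139,191),(138,192)),("h2",(131,351),(130,329)),("h3",(124,498),(124,457)),("bol",(146.5,78),(145,103)),("tail",(122,580),(124,528))],"fa",70,"fb",170)
s=go([("h1",(113,181),(143,164)),("h2",(118,328),(147,333)),("h3",(123,464),(151,489)),("fl",(48,74),(73,52)),("fr",(173,71),(208,47)),("tail",(125,543),(153,580))],"sa",130,"sb",42)
for n,o in(("fix",f),("scale",s)):
    d=o["h1"]-o["h3"];print(n,"heading",np.arctan2(d[1],d[0])-np.pi/2,"hole span",np.linalg.norm(d))
d=f["bol"]-f["tail"];print("bol-tail",np.linalg.norm(d[:2]),np.arctan2(d[1],d[0])-np.pi/2)
d=(s["fl"]+s["fr"])/2-s["tail"];print("len",np.linalg.norm(d[:2]),np.arctan2(d[1],d[0])-np.pi/2,"w",np.linalg.norm(s["fl"]-s["fr"]))
E
```

```text
h1 [533.  102.9  39.7] res 0.07
h2 [531.3  67.7  39. ] res 0.05
h3 [529.8  33.2  39.9] res 0.03
bol [534.3 125.9  46.3] res 0.11
tail [529.6  12.6  39.9] res 0.18
h1 [ 507.4 -349.1   11.6] res 0.03
h2 [ 512.  -383.9   10.7] res 0.01
h3 [ 516.7 -418.8    9.7] res 0.01
fl [ 490.7 -328.2    3.3] res 0.0
fr [ 518.4 -324.5    4.7] res 0.12
tail [ 519.5 -440.8    8.6] res 0.06
fix heading -0.0459239395420874 hole span 0.06976825020197569
scale heading 0.13254334324200578 hole span 0.07028872686987768
bol-tail 0.11340665411456458 -0.04215725970925677
len 0.11546249644644617 0.13015729486113625 w 0.02799054348496047
```

Heights (tang 39.7, scale top 10.7), length 115.5, width 28.0 and hole spacing all agree with the text. Now the grasp, lift and move behind the seat.

```bash
python3 - <<'E'
from h import *
move_gripper(0.06,40)
reach([0.512,-0.3838,0.07],down(0.131))
print("stop",servo_line([0.512,-0.3838,0.0225],vel=0.08,f_stop=8),current_ee_pos())
move_gripper(0.0,50); print("grip",current_grip_width(),current_grip_force(),current_ee_pos())
servo_line([0.512,-0.3838,0.12],vel=0.15); print("lifted",current_grip_width(),current_contact_force(),current_time_s())
h=-0.044; u=np.array([-np.sin(h),np.cos(h),0])
p=np.array([0.5315,0.068,0])-0.020*u
reach([p[0],p[1],0.12],down(h)); servo_line([p[0],p[1],0.0225+0.045],vel=0.1); hold(0.3)
print(current_ee_pos(),current_contact_force(),current_grip_width(),current_time_s())
f=snap("h1"); im=cv2.resize(f["color"],(800,600),interpolation=cv2.INTER_CUBIC);cv2.imwrite("pics/h1b.png",np.clip(im*1.4,0,255).astype(np.uint8))
E
```

```text
stop False [ 0.51207848 -0.38391779  0.02259447]
grip 0.02607741776106264 49.63510751724243 [ 0.51247253 -0.38416827  0.02362898]
lifted 0.026335946283588287 [ 0.27382818  0.16481678 -1.22776011] 8.5917
[0.53097822 0.04804977 0.06821313] [ 0.05962198 -0.12989285 -1.03429239] 0.026157346219475998 11.1583
```

View pics/h1b.png

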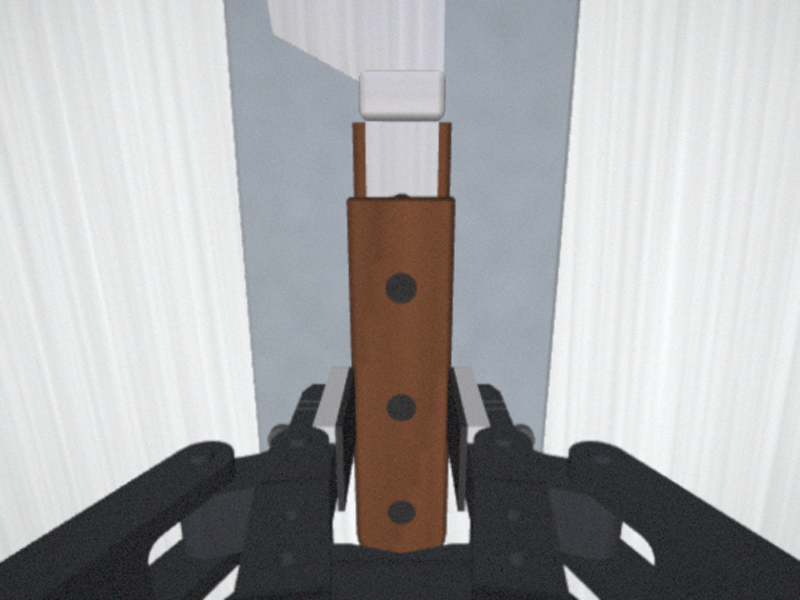

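The view shows the held scale, centred at column 401, in line with the tang (366–438) and the bolster (360–444). Its square end is at row 198, and the bolster's lower edge at row 120. I'll lower it gently, slide it forward, then build the push in small steps.

```bash
python3 - <<'E'
from h import *
h=-0.044; u=np.array([-np.sin(h),np.cos(h),0])
F0=np.array(current_contact_force())
def rd(): 
    d=np.mean([(hold(0.03),current_contact_force())[1] for _ in range(4)],0)-F0; return -d@u,d[2]
p=np.array(current_ee_pos())
print("touch",servo_line(p-[0,0,0.010],vel=0.015,f_stop=3),current_ee_pos()); hold(.2)
q=np.array(current_ee_pos()); print(rd(),current_time_s())
print("front",servo_line(q+0.030*u,vel=0.02,f_stop=5),current_ee_pos()); hold(.2)
print(rd(),np.array(current_ee_pos())-q,(np.array(current_ee_pos())-q)@u,current_grip_width(),current_grip_force(),current_time_s())
snap("h2")
E
```

```text
touch True [0.53084759 0.04807164 0.06354554]
(np.float64(-0.3324702302890374), np.float64(5.749345897558895)) 11.9417
front True [0.5317621  0.06776653 0.06355473]
(np.float64(-1.4830248295510091), np.float64(1.9225433267317356)) [9.23400865e-04 1.95261901e-02 5.47052664e-05] 0.019547908330164364 0.026117368606262053 49.40179467201233 13.2667
```

```bash
python3 - <<'E'
from h import *
h=-0.044; u=np.array([-np.sin(h),np.cos(h),0])
F0=np.array([0.06,-0.13,-1.03])
def rd(): 
    d=np.mean([(hold(0.03),current_contact_force())[1] for _ in range(4)],0)-F0; return round(-d@u,2),round(d[2],2)
q=np.array(current_ee_pos()); print(rd(),q)
for i in range(1,9):
    s=servo_line(q+0.0003*i*u,vel=0.01,f_stop=8); r=rd(); print(i,s,r,np.round((np.array(current_ee_pos())-q)*1e3,2))
    if s or r[0]>7: break
print(current_time_s(),current_grip_width())
f=snap("h3"); im=cv2.resize(f["color"][60:360,180:380],None,fx=2,fy=2,interpolation=cv2.INTER_CUBIC);cv2.imwrite("pics/h3b.png",np.clip(im*1.4,0,255).astype(np.uint8))
E
```

```text
(np.float64(-0.7), np.float64(2.01)) [0.53177884 0.06752265 0.06359403]
1 False (np.float64(1.07), np.float64(2.63)) [0.02 0.12 0.01]
2 False (np.float64(2.87), np.float64(3.24)) [0.04 0.32 0.  ]
3 False (np.float64(5.19), np.float64(3.31)) [ 0.02  0.35 -0.02]
4 False (np.float64(6.36), np.float64(3.66)) [ 0.03  0.36 -0.01]
5 False (np.float64(7.02), np.float64(3.27)) [ 0.03  0.4  -0.  ]
15.3667 0.026288891280679447
```

View pics/h3b.png

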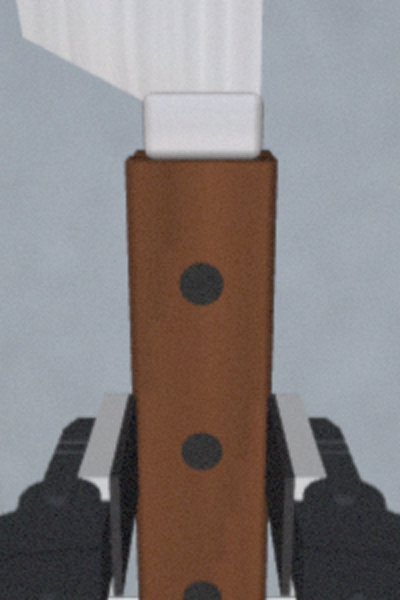

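The scale is seated against the bolster: the bolster spans 144–263, the scale's front 126–278, centres within 0.5 mm, no gap. Now I'll bring the push to about 10.5 N and check that it stays steady.

```bash
python3 - <<'E'
from h import *
h=-0.044; u=np.array([-np.sin(h),np.cos(h),0])
F0=np.array([0.06,-0.13,-1.03])
def rd(n=6): 
    d=np.mean([(hold(0.03),current_contact_force())[1] for _ in range(n)],0)-F0; return round(-d@u,2),round(d[2],2),round(d[0],2)
q=np.array([0.53177884,0.06752265,0.06359403])
for i in range(6,16):
    s=servo_line(q+0.0003*i*u,vel=0.01,f_stop=8); r=rd(); print(i,s,r,np.round((np.array(current_ee_pos())-q)*1e3,2))
    if s or r[0]>10.2: break
for _ in range(4): hold(.4); print(rd(),current_ee_pos(),current_grip_width(),current_grip_force(),current_time_s())
E
```

```text
6 False (np.float64(8.33), np.float64(3.39), np.float64(-0.82)) [ 0.03  0.44 -0.01]
7 False (np.float64(9.06), np.float64(3.44), np.float64(-1.3)) [0.03 0.43 0.01]
8 False (np.float64(10.22), np.float64(3.22), np.float64(-0.99)) [ 0.03  0.47 -0.03]
(np.float64(10.03), np.float64(3.85), np.float64(-0.78)) [0.53180422 0.06797566 0.06357522] 0.02608857542042587 49.51588690280914 17.3667
(np.float64(9.96), np.float64(3.53), np.float64(-1.25)) [0.53179849 0.06797266 0.06360423] 0.026409700802975004 49.51529502868652 17.9667
(np.float64(9.84), np.float64(3.53), np.float64(-1.14)) [0.53181001 0.06799814 0.06360509] 0.02606607540438864 49.51590836048126 18.5667
(np.float64(10.02), np.float64(3.55), np.float64(-1.03)) [0.53179506 0.0679625  0.06357617] 0.025987197857787064 49.51594054698944 19.1667
```

Steady at about 10 N, with a light 3.5 N down-force, aligned and flat. Handing in.

```bash
python3 -c "
from bench import *
print(hand_in())"
```

```text
the job is handed in; nothing more can be done
None
```

I handed the job in with the scale still held flat on the tang and against the bolster, in line to within about 0.5 mm, with a steady push of about 10 N; nothing else on the bench was touched, and the judging result was not shown.

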